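# Spot thickness reading on a sloped test panel

## Task

The aluminium spotting plate lies on the sloped test panel, around the ring mark with a cross in it. First hang the plate by its hole on the upright post, flat down on the post's foot, and let go of it; then take the thickness probe from its holder and hold its sprung tip gently pressed on that cross, with the probe square to the sloping face of the panel and the tip pushed about halfway in. Finish while still holding the probe there like that, leave the bystanders on the bench where they are, and never press the probe hard on the panel.

Things in the scene. Friction and masses are not known exactly. Their poses are not given: they have to be found in the camera images.
- panel: grey test panel 260 (x) x 270 (y) x 8 mm, fixed on a blue stand, sloping 0.21 rad, low edge towards the robot. Origin: centre of its top face, 77 mm above the bench; x up the slope, z square to the face. Steel stubs 20 mm wide and tall are glued on at x 115, y -80, 0, 80 and x -115, y -118, 118 mm. Plain ring marks (no cross) at x 0, y -115 and 115 are not to be measured.
- mark: the spot to measure: a pen-drawn black ring, 24 mm outside, with a cross in it, flat on the panel's face. Origin at the cross's centre on the face; z square to the face. At the start it is seen through the plate's hole.
- plate: aluminium spotting plate 110 x 70 x 6 mm, about 150 g, loose on the panel around the mark. Origin: centre of its round 30 mm through-hole, on the underside; z square to it, up. It spans x -30 to 80, y -35 to 35 mm. An upright grip fin stands on it: x 35 to 75, y -7 to 7, z 6 to 34 mm. Centre of mass about 35 mm from the hole, towards the fin.
- post: fixed steel hanging post: round dark foot 116 mm wide and 12 mm thick, with an upright steel pin 14 mm thick in its centre, cone-ended, reaching 62 mm above the bench. Origin under the foot's centre, on the bench. The hung plate lies flat on the foot, the pin through its hole.
- post_top (a point): top end of the post's pin, 62 mm above the bench, on the pin's axis.
- holder: fixed black block, 70 x 70 x 60 mm tall, with an upright 28 mm bore in the middle, in which the probe hangs by its collar; open above. Origin under its centre, on the bench.
- probe: loose thickness probe, 170 g, 140 mm long, upright in the holder. Origin: end of its tip when out; z along it, away from the tip. Steel tip 10 mm wide, round end; sleeve 22 mm wide (z 17 to 50 mm); black collar 38 mm wide (z 50 to 58) that rests on the holder's top; then a square grey barrel 24 x 24 mm, sides along its x and y (z 58 to 140), to be gripped.
- probe_end (a point): the round end of the probe's sprung tip, where it touches; moves with the tip.
- probe_tip (a joint): how far the probe's tip is pushed in: 0 m fully out, 0.012 m fully in. Spring: 1 N to start moving, then 0.5 N per mm (4 N halfway, 7 N fully in).
- stub_a: loose mushroom-shaped steel pull stub, 20 mm wide, 20 mm tall, standing on the bench; origin at its foot. Bystander.
- stub_b: another such loose steel stub. Bystander.
- jar: jar of adhesive with white lid, 60 mm wide, 75 mm tall; origin under its centre. Bystander.
- beaker: open white plastic beaker, 70 mm wide, 85 mm tall; origin under its centre. Bystander.
- coupon: small grey sample plate 80 x 50 x 6 mm lying on the bench; origin under its centre. Bystander.
- marker: black marker pen with a grey cap, 135 mm long, about 15 mm thick, lying on the bench; origin under its middle. Bystander.
Things that resemble listed ones, but are neither listed nor needed, are in the scene too. There is more than one size of the plate; the one meant has the size given above. Of the things that look like the probe, the larger one is meant.

How it is judged:
By the outcome, as a careful person would: the job done as asked, in the order asked, and still so for the second after the job is handed in, while the arm keeps its last pose, push and grip.
It also fails if it takes over 64 s, if anything falls off the work surface, if the arm or the gripper's body presses on something with over 40 N, if the wrist force passes 120 N, or if a joint passes its speed limit or range.

## Robot

A 7-joint arm with a two-finger parallel gripper is mounted at the origin on the work surface. World frame = base frame: x ahead of the robot, y to its left, z up, the work surface at z = 0. Lengths are in m, angles in rad, forces in N, time in s.
With the tool pointing down it reaches from about 0.35 to 0.9 m from the base axis. Payload 8.1 kg.
Tool frame: the origin (TCP) lies midway between the tips of the shut fingers; the grasp point (between the pads) lies 19 mm behind it; z points along the fingers, y is the line along which they close (so a half turn about z gives the same grasp; the last joint's range is limited). The gripper opens to 92 mm and grips with 3 to 60 N. Pads are 19 mm wide; open, the fingers measure 130 mm over their backs; the gripper's body (75 mm by 190 mm) begins 47 mm behind the grasp point.
Start: joints at [1.114, 0.434, 0.025, 1.573, -0.012, 1.134, -0.075], TCP at [0.217, -0.586, 0.227] pointing down, gripper open.
Joint ranges: [-2.62, 2.62], [-0.44, 2.09], [-1.27, 1.32], [0.08, 2.57], [-1.32, 4.46], [0.12, 2], [-2.74, 2.74]. Speed limits (rad/s): [2.22, 2.22, 3.01, 3.01, 3.14, 3.14, 3.14].

## Interface

Orientations are given as a rotation vector (axis times angle).
In Python, from cell import arm gives the robot as it stands.
- The arm moves only by the tool carry_out, never from a script. Its arguments are lists of equal length, an entry for each row: "claw": the finger opening in cm, from 0 to 9.18; "delta_pos": the shift along the tool's x, y, z in cm, a list of three; "angular": the turn, a rotation vector about the tool's x, y, z in rad, a list of three. In form: {"claw": [claw, ...], "delta_pos": [[dx, dy, dz], ...], "angular": [[ax, ay, az], ...]}. A call has 1 to 20 rows; each row shifts and turns the commanded pose from where the row before left it, along the tool's axes as they then stand; what a row does not reach is not made up. A row lasts 1/10 s, in which the tool goes at most 50 mm and 8.59 degrees, less where a joint would pass 70% of its speed; a pose out of reach is approached as far as the arm can. A call with a gripper value outside its range is refused whole. The fingers move at their own pace and stop on an object; "force" is the grip in N (left out, the last holds). Time passes only in rows, so rows that do not move let the fingers close. It gives the time, the measured TCP pose, the force, the opening and the grip force at its end, in the units of the state.
- arm.observe(): the state, without advancing time (a new reading comes with each control period).
- arm.get_image(name): name is "scene" or "top" or "wrist"; returns a dict with "frame" (384x512x3 uint8, red, green, blue), "mtx" (3x3 intrinsics, pixels), "T" (4x4, takes a point from camera to world coordinates). Camera axes: x right, y down, z forward; pixel columns grow to the right and rows downward; lengths in m; the calibration is good to about 2 mm. A picture is of the moment at which its call begins. There is no depth.
- arm.sign_off(): hands the job in; it is judged then, once.
Trained networks look in a picture, given as the dict that the camera call returned (one of the last four; its "shot" number tells which), for a name from the list of things; names that differ only in an ending like _2 or _b are one class to them, and where a whole thing is asked for, a point or a joint stands for the part that bears it (a point fixed in the world has none). Each returns a list of dicts, best first, with "conf" (0 to 1); they miss things now and then, are a little off and sometimes report something else, mostly with a low value. They report only what shows in the picture. A call takes as long as a camera call. They do not tell look-alikes from the thing itself.
- arm.look_for(label, picture): "centre" ([column, row] as shares, 0 to 1, of the picture: columns of its width, rows of its height, amid what is visible of it).
- arm.trace(label, picture): "region" (384x512 bool, what is visible of it) and "centre" ([column, row] as shares, 0 to 1, of the picture: columns of its width, rows of its height, amid what is visible of it).
- arm.place_of(label, picture): "centre" ([column, row] as shares, 0 to 1, of the picture: columns of its width, rows of its height: a listed point, or the origin of a listed thing).
The state is a dict: "clock": time; "joints": joint angles; "dq": joint speeds; "joint_efforts": joint torques, N m; "position": TCP position; "ee_rot": TCP orientation; "force": force on the tool from outside, world axes, zero at the start; "ft_torque": the same for the moment, N m; "width": opening from 0.0 (shut) to 1.0 (fully open); "gripper_force": force on a finger pad.
Only numpy, scipy, OpenCV 4.12 (cv2) and the standard library are available. Lean on these libraries where they do the work, as an engineer would, in place of code of your own. Each camera call takes 0.05 s, during which the arm holds its last target. There are 200 camera calls.

## Working session

There is one attempt and no reset: what is moved stays moved. The work goes in short steps, Python scripts to look and compute and a tool call to move; the robot and the scene stay as the last step left them, time stands still between calls to the robot, and variables do not carry over. Pictures are saved under pics/ and viewed, at most 11 in all, crops included, and the job is handed in when it is done.

Besides the shell and the picture viewer there is one more tool, called after "Request:" as a command line: name --argument value ..., lists and objects as JSON in quotes. carry_out: Moves the arm, as the interface text tells. Its arguments: {"type":"object","properties":{"claw":{"type":"array","items":{"type":"number"}},"delta_pos":{"type":"array","items":{"type":"array","items":{"type":"number"}}},"angular":{"type":"array","items":{"type":"array","items":{"type":"number"}}},"force":{"type":"number"}},"required":["claw","delta_pos","angular"]}

```bash
ls; mkdir -p pics; cat > h.py <<'E'
import numpy as np, cv2
from scipy.spatial.transform import Rotation as R
from cell import arm
def ray(p,c):
    h,w=p['frame'].shape[:2]; uv=np.array([c[0]*w,c[1]*h,1.])
    d=p['T'][:3,:3]@np.linalg.solve(p['mtx'],uv); return p['T'][:3,3],d/np.linalg.norm(d)
def atz(p,c,z):
    o,d=ray(p,c); return o+d*(z-o[2])/d[2]
def px(p,X):
    q=np.linalg.inv(p['T'])@np.append(X,1); u=p['mtx']@q[:3]; return u[:2]/u[2]
def save(p,n): cv2.imwrite('pics/'+n,p['frame'][:,:,::-1])
def tri(rs):
    A=0;b=0
    for o,d in rs:
        P=np.eye(3)-np.outer(d,d); A=A+P; b=b+P@o
    return np.linalg.solve(A,b)
E
python3 - <<'E'
from h import *
np.set_printoptions(precision=4,suppress=True)
s=arm.observe();print(s)
for n in['scene','top']:
    p=arm.get_image(n);save(p,n+'0.png');print(n,p['T'],p['mtx'][0])
    for l in['panel','mark','plate','post','post_top','holder','probe','probe_end','jar','beaker','coupon','marker','stub_a']:
        for r in arm.place_of(l,p)[:4]:
            print(n,l,round(r['conf'],2),np.round(np.array(r['centre'])*[512,384],1),atz(p,r['centre'],0)[:2])
E
```

```text
pics
{'clock': 0.0, 'joints': array([ 1.1144,  0.4352,  0.025 ,  1.5741, -0.0116,  1.134 , -0.0751]), 'dq': array([-0.0007,  0.0024,  0.0004,  0.0006,  0.0004,  0.0001,  0.0014]), 'joint_efforts': array([ -0.0003, -66.7855,   0.9841, -31.4469,  -0.0608,   0.0429,
         0.0001]), 'position': array([ 0.2163, -0.5858,  0.2259]), 'ee_rot': array([-3.0911, -0.5524,  0.0007]), 'force': array([ 0.517 ,  0.3377, -0.3033]), 'ft_torque': array([-0.0137, -0.0204, -0.0175]), 'gripper_force': 0.0, 'width': 1.0002563160797804}
scene [[ 0.1205  0.8478 -0.5164  1.1046]
 [ 0.9927 -0.1067  0.0565 -0.0257]
 [-0.0072 -0.5194 -0.8545  1.1232]
 [ 0.      0.      0.      1.    ]] [407.9406   0.     254.9094]
scene panel 0.84 [258.7 224.6] [0.5567 0.0443]
scene panel 0.33 [331.1 146.1] [0.291  0.3283]
scene mark 0.35 [262.8 215.5] [0.5273 0.0608]
scene plate 0.72 [262.5 210.9] [0.5112 0.062 ]
scene plate 0.7 [257.4 162.5] [0.3271 0.0688]
scene plate 0.64 [294.2 159.7] [0.3313 0.193 ]
scene plate 0.4 [331.4 202.7] [0.5092 0.2811]
scene post 0.67 [142.  209.7] [ 0.4601 -0.3116]
scene post_top 0.9 [138.5 20
[... 895 characters left out ...]
-0.3194]
top post 0.83 [388.9 207.6] [ 0.4346 -0.3146]
top post 0.42 [184.2 195.5] [0.4885 0.2858]
top post_top 0.64 [391.7 202.2] [ 0.4501 -0.3234]
top post_top 0.48 [183.6 192.4] [0.4978 0.2875]
top holder 0.66 [184.5 195.4] [0.4887 0.2848]
top holder 0.56 [256.9 173.3] [0.5479 0.0684]
top probe 0.53 [185.2 193.2] [0.4953 0.2828]
top probe 0.5 [183.3 221.4] [0.4118 0.2896]
top jar 0.71 [146.7 139.6] [0.6606 0.3966]
top beaker 0.66 [400.  130.9] [ 0.661  -0.3591]
top coupon 0.65 [171.6 261.3] [0.296  0.3255]
top marker 0.67 [114.6 215.4] [0.4356 0.494 ]
top marker 0.58 [168.4 262.7] [0.2922 0.3351]
top stub_a 0.46 [368.3 138.9] [ 0.6402 -0.2646]
top stub_a 0.37 [189.4 146.9] [0.634  0.2682]
```

```bash
python3 - <<'E'
from h import *
a=cv2.imread('pics/scene0.png')[110:310,80:430];cv2.imwrite('pics/scene0c.png',cv2.resize(a,(788,450),interpolation=cv2.INTER_CUBIC))
a=cv2.imread('pics/top0.png')[100:290,90:440];cv2.imwrite('pics/top0c.png',cv2.resize(a,(788,428),interpolation=cv2.INTER_CUBIC))
E
```

```text
(no output)
```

View pics/scene0c.png

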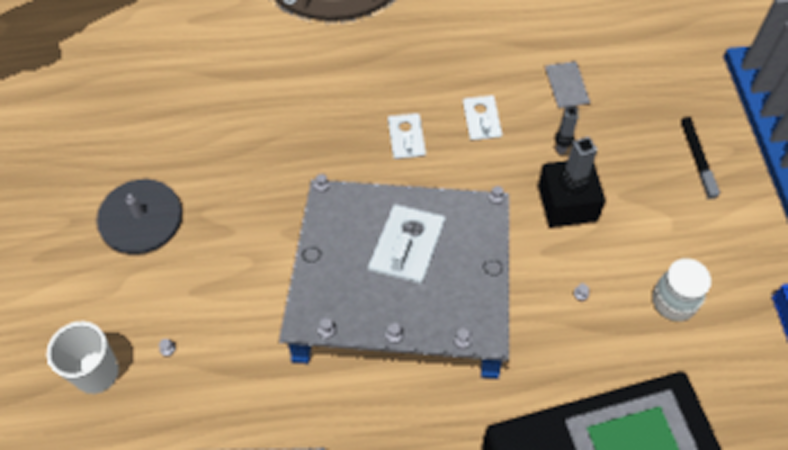

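View pics/top0c.png

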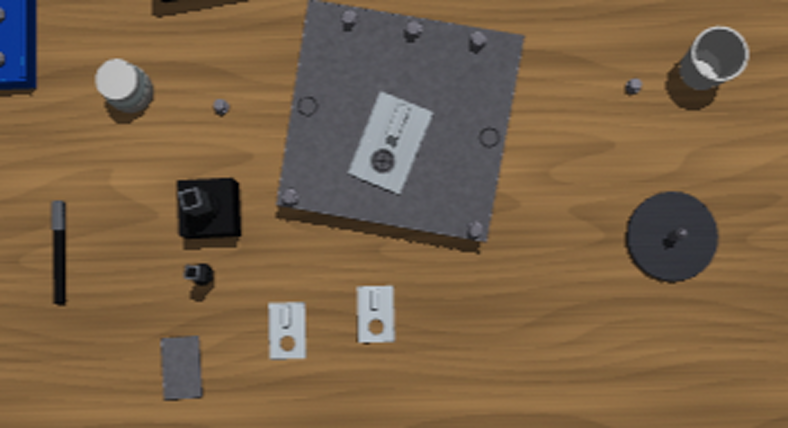

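The views show the plate on the panel (hole at scene px ~(263,212), top ~(260,171)), the post on the robot's right (foot centre top px ~(388,206)), the larger probe in the black holder (top px ~(184,195)), and a small look-alike probe and two small plates behind. I'll fit the panel pose next.

```bash
cat >> h.py <<'E'
def Rp(yaw,a=0.21): return R.from_euler('z',yaw).as_matrix()@R.from_euler('y',-a).as_matrix()
E
python3 - <<'E'
from h import *
from scipy.optimize import least_squares
np.set_printoptions(precision=4,suppress=True)
S=arm.get_image('scene');T=arm.get_image('top')
s=2.2514
so=np.array([80,110]);to=np.array([90,100])
sp=np.array([[312,254],[492,267],[315,182],[509,193],[507,356],[283,342]])/s+so
tp=np.array([[489,137],[307,105],[487,240],[277,208],[305,0],[524,37]])/s+to
M=np.array([[0,-.115,0],[0,.115,0],[-.13,-.135,0],[-.13,.135,0],[.13,.135,0],[.13,-.135,0]])
oT=[0,1,2,3,4,5]
def f(q):
    X=M@Rp(q[2]).T+[q[0],q[1],.077]
    return np.concatenate([[px(S,x)-u for x,u in zip(X,sp)],[px(T,x)-u for x,u in zip(X,tp)]]).ravel()
r=least_squares(f,[.55,.05,0],loss='soft_l1');print(r.x,np.round(r.fun.reshape(-1,2),1))
np.save('panel.npy',r.x)
n=Rp(r.x[2])[:,2];c=np.array([*r.x[:2],.077])
def onp(p,uv,h=0):
    o,d=ray(p,uv/np.array([512,384.]));cc=c+n*h;X=o+d*(n@(cc-o))/(n@d);return X,Rp(r.x[2]).T@(X-c)
for p,cs in((S,[[411,229]]),(T,[[382,160]])):
    off=so if p is S else to
    for u in cs: print('hole',*onp(p,np.array(u)/s+off,.006))
    pc=[[396,206],[444,217],[417,282],[370,270]] if p is S else [[380,93],[433,110],[402,193],[349,174]]
    for u in pc: print('corner',*onp(p,np.array(u)/s+off,.006))
for l in['plate','mark','post_top','post','holder','probe','probe_end']:
    a=arm.place_of(l,S);b=arm.place_of(l,T)
    for i in a[:2]:
        for j in b[:2]:
            x=tri([ray(S,i['centre']),ray(T,j['centre'])]); print(l,x,px(S,x)-np.array(i['centre'])*[512,384],i['conf'],j['conf'])
W=arm.get_image('wrist');o=arm.observe()
Rt=R.from_rotvec(o['ee_rot']).as_matrix()
print(W['mtx'],'cam in tcp',Rt.T@(W['T'][:3,3]-o['position']),Rt.T@W['T'][:3,:3]);print(Rt)
E
```

```text
[ 0.5941  0.0382 -0.1992] [[-0.4 -0.9]
 [ 0.2 -1.3]
 [-2.3 -2.4]
 [-0.6 -1.7]
 [ 1.  -0.9]
 [-1.9 -2.1]
 [-0.2 -1.3]
 [-0.3 -0.5]
 [-0.4 -0.4]
 [-0.8 -2.1]
 [ 0.6 -1.5]
 [-0.4 -2.5]]
hole [0.5528 0.056  0.0738] [-0.0437  0.0093  0.006 ]
corner [0.5122 0.0414 0.0659] [-0.0815 -0.0131  0.006 ]
corner [0.538  0.1015 0.0687] [-0.0678  0.0509  0.006 ]
corner [0.6359 0.0524 0.0913] [0.0403 0.0222 0.006 ]
corner [ 0.6113 -0.0031  0.0885] [ 0.0269 -0.0371  0.006 ]
hole [0.5438 0.0585 0.0718] [-0.0532  0.01    0.006 ]
corner [0.625  0.0583 0.0887] [0.0281 0.0258 0.006 ]
corner [ 0.6019 -0.0065  0.0866] [ 0.0181 -0.0423  0.006 ]
corner [0.5026 0.0349 0.0642] [-0.0898 -0.0214  0.006 ]
corner [0.5282 0.1004 0.0668] [-0.0773  0.0479  0.006 ]
plate [ 0.3219  0.1585 -0.3469] [16.1147 -3.765 ] 0.98 0.78
plate [0.5425 0.0567 0.0553] [-0.7302  0.0315] 0.98 0.69
plate [0.326  0.1837 0.0141] [ 0.3078 -0.0251] 0.82 0.78
plate [0.5162 0.09   0.2946] [-16.2417  -0.5302] 0.82 0.69
mark [ 0.6125 -0.0933  0.0814] [ 57.8896 -29.7867] 0.62 0.54
post_top [ 0.4521 -0.312   0.0456] [1.7539 0.0241] 0.93 0.79
post [ 0.441  -0.3231 -0.0164] [0.2349 0.0044] 0.72 0.72
probe [ 0.4147  0.2959 -0.0137] [ 1.4109 -0.1546] 0.58 0.67
probe [0.4796 0.2702 0.0933] [ 2.8879 -0.3471] 0.58 0.47
probe [ 0.4205  0.3247 -0.1448] [ 0.5958 -0.0566] 0.53 0.67
probe [ 0.4904  0.2938 -0.0152] [ 2.0977 -0.2245] 0.53 0.47
[[268.313    0.     256.2346]
 [  0.     268.313  188.8837]
 [  0.       0.       1.    ]] cam in tcp [ 0.0645 -0.0014 -0.1588] [[ 0.0002 -0.9692 -0.2461]
 [ 1.      0.0003 -0.0002]
 [ 0.0003 -0.2461  0.9692]]
[[ 0.9381  0.3464  0.    ]
 [ 0.3464 -0.9381  0.    ]
 [ 0.     -0.     -1.    ]]
```

```bash
cat >> h.py <<'E'
from scipy.linalg import logm,expm
def pose(): 
    o=arm.observe(); return R.from_rotvec(o['ee_rot']).as_matrix(),o['position']
def go(Rg,pg,N=None,src=None,v=30):
    R0,p0=src or pose()
    A=np.eye(4);A[:3,:3]=R0.T@Rg;A[:3,3]=R0.T@(pg-p0)
    ang=R.from_matrix(A[:3,:3]).magnitude()
    N=N or int(max(np.ceil(np.linalg.norm(A[:3,3])*1e3/v),np.ceil(ang/.09),1))
    B=expm(logm(A).real/N)
    print('rows',N,'dpos cm',np.round(B[:3,3]*100,3),'ang',np.round(R.from_matrix(B[:3,:3]).as_rotvec(),4))
def toolR(zdir,xdir):
    z=zdir/np.linalg.norm(zdir);x=xdir-z*(z@xdir);x/=np.linalg.norm(x);return np.c_[x,np.cross(z,x),z]
E
python3 - <<'E'
from h import *
q=np.load('panel.npy');P=Rp(q[2]);c=np.array([*q[:2],.077])
px_=P@[np.cos(.22),-np.sin(.22),0]
Rg=toolR(-P[:,2],px_)
h=c+P@[-.048,.0095,0]; g=h+px_*.02+P[:,2]*.13
print(g); go(Rg,g)
E
```

```text
[0.54126436 0.05412525 0.19820665]
rows 24 dpos cm [ 1.326 -2.758  0.278] ang [-0.0015  0.0088  0.0321]
```

Request:
carry_out --claw '[9.18,9.18,9.18,9.18,9.18,9.18,9.18,9.18,9.18,9.18,9.18,9.18,9.18,9.18,9.18,9.18,9.18,9.18,9.18,9.18]' --delta_pos '[[1.33,-2.76,0.28],[1.33,-2.76,0.28],[1.33,-2.76,0.28],[1.33,-2.76,0.28],[1.33,-2.76,0.28],[1.33,-2.76,0.28],[1.33,-2.76,0.28],[1.33,-2.76,0.28],[1.33,-2.76,0.28],[1.33,-2.76,0.28],[1.33,-2.76,0.28],[1.33,-2.76,0.28],[1.33,-2.76,0.28],[1.33,-2.76,0.28],[1.33,-2.76,0.28],[1.33,-2.76,0.28],[1.33,-2.76,0.28],[1.33,-2.76,0.28],[1.33,-2.76,0.28],[1.33,-2.76,0.28]]' --angular '[[-0.0015,0.0088,0.0321],[-0.0015,0.0088,0.0321],[-0.0015,0.0088,0.0321],[-0.0015,0.0088,0.0321],[-0.0015,0.0088,0.0321],[-0.0015,0.0088,0.0321],[-0.0015,0.0088,0.0321],[-0.0015,0.0088,0.0321],[-0.0015,0.0088,0.0321],[-0.0015,0.0088,0.0321],[-0.0015,0.0088,0.0321],[-0.0015,0.0088,0.0321],[-0.0015,0.0088,0.0321],[-0.0015,0.0088,0.0321],[-0.0015,0.0088,0.0321],[-0.0015,0.0088,0.0321],[-0.0015,0.0088,0.0321],[-0.0015,0.0088,0.0321],[-0.0015,0.0088,0.0321],[-0.0015,0.0088,0.0321]]'

```text
clock: 4.25
position: [0.4553, -0.0307, 0.1953]
ee_rot: [-3.095, 0.454, -0.277]
force: [0.3, -1.0, 0.3]
width: 1.0
gripper_force: 0.0
```

Request:
carry_out --claw '[9.18,9.18,9.18,9.18,9.18]' --delta_pos '[[1.33,-2.76,0.28],[1.33,-2.76,0.28],[1.33,-2.76,0.28],[1.33,-2.76,0.28],[0,0,0]]' --angular '[[-0.0015,0.0088,0.0321],[-0.0015,0.0088,0.0321],[-0.0015,0.0088,0.0321],[-0.0015,0.0088,0.0321],[0,0,0]]'

```text
clock: 4.75
position: [0.5448, 0.0583, 0.198]
ee_rot: [-3.052, 0.645, -0.33]
force: [-0.7, 0.9, -0.9]
width: 1.002
gripper_force: 0.0
```

```bash
python3 - <<'E'
from h import *
np.set_printoptions(precision=4,suppress=True)
print(arm.observe()['position'])
W=arm.get_image('wrist');save(W,'w1.png')
np.savez('w1.npz',T=W['T'],mtx=W['mtx'])
for l in['plate','mark','panel']:
    for r in arm.place_of(l,W)[:3]: print(l,r['conf'],np.array(r['centre'])*[512,384])
for r in arm.trace('plate',W)[:2]:
    print(r['conf'],r['region'].sum(),cv2.minAreaRect(np.argwhere(r['region'])[:,::-1].astype(np.float32)))
E
```

```text
[0.5448 0.0583 0.198 ]
plate 0.73 [257.8944 204.288 ]
plate 0.24 [ 18.4832 218.8032]
mark 0.59 [261.6832 202.2144]
0.64 6154 ((261.5384521484375, 180.69229125976562), (68.61738586425781, 101.36792755126953), 1.6846843957901)
```

View pics/w1.png

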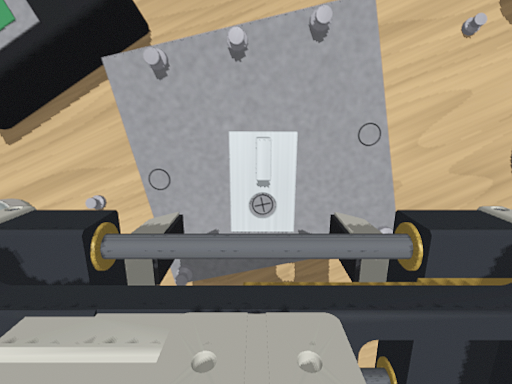

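Wrist view: plate with hole and cross at about (262,204), fin upright at (263,137–184), panel rings at (369.5,134) and (159.5,180); the plate is almost aligned with the tool.

```bash
python3 - <<'E'
from h import *
from scipy.optimize import least_squares
np.set_printoptions(precision=4,suppress=True)
z=np.load('w1.npz');W={'T':z['T'],'mtx':z['mtx'],'frame':np.zeros((384,512,3))}
f=lambda q:np.concatenate([px(W,Rp(q[2])@[0,s*.115,0]+[q[0],q[1],.077])-u for s,u in((-1,[369.5,134]),(1,[159.5,180]))])
r=least_squares(f,np.load('panel.npy'));q=r.x;print(q,r.fun)
np.save('panel2.npy',q)
P=Rp(q[2]);c=np.array([*q[:2],.077]);n=P[:,2]
def onp(u,h):
    o,d=ray(W,np.array(u)/[512,384]);return o+d*(n@(c+n*h-o))/(n@d)
img=cv2.imread('pics/w1.png').astype(int)
m=((img.min(2)>170)).astype(np.uint8);m[:125]=0;m[232:]=0;m[:,:215]=0;m[:,310:]=0
k,l,st,_=cv2.connectedComponentsWithStats(m);i=1+st[1:,4].argmax();print(st[i])
L=[];Rr=[]
for row in range(136,226,2):
    x=np.where(l[row]==i)[0]
    if len(x)>40:L.append(onp([x.min(),row+.5],.006));Rr.append(onp([x.max()+1,row+.5],.006))
L=np.array(L);Rr=np.array(Rr)
dirs=[np.linalg.svd(A-A.mean(0))[2][0] for A in(L,Rr)];dirs=[d*np.sign(d[0]) for d in dirs];print('dirs',dirs)
print('width',np.median(np.linalg.norm(L-Rr,axis=1)))
pd=dirs[0]+dirs[1];pd-=n*(n@pd);pd/=np.linalg.norm(pd)
mark=onp([262.5,204.5],0);hole=onp([262.2,204.5],.006)-n*.006
mid=(L.mean(0)+Rr.mean(0))/2;py=np.cross(n,pd)
print('mark',mark,P.T@(mark-c),'hole',hole,'mid lateral vs hole mm',1e3*py@(mid-hole))
top=onp([263,131.5],.006);print('x of far edge from hole (80)',1e3*pd@(top-hole))
R0,p0=pose();print('tool x vs pd',R0[:,0],pd,'z',R0[:,2],-n)
np.savez('pl.npz',pd=pd,hole=hole,mark=mark,n=n)
E
```

```text
[ 0.5918  0.0374 -0.2002] [-0.3349  0.0668  0.3638 -0.0823]
[ 229  131   69  101 6038]
dirs [array([ 0.8932, -0.401 ,  0.2036]), array([ 0.8919, -0.4039,  0.2034])]
width 0.07111196074554996
mark [0.5443 0.058  0.0662] [-0.0518  0.0108 -0.    ] hole [0.5462 0.0576 0.0666] mid lateral vs hole mm -0.5003327145285081
x of far edge from hole (80) 78.58985238698058
tool x vs pd [ 0.8922 -0.4038  0.2022] [ 0.8925 -0.4025  0.2035] z [ 0.2025 -0.0425 -0.9784] [ 0.2043 -0.0414 -0.978 ]
```

```bash
python3 - <<'E'
from h import *
z=np.load('pl.npz');pd,h,n=z['pd'],z['hole'],z['n']
go(toolR(-n,pd),h+pd*.048+n*.010,N=8)
E
```

```text
rows 8 dpos cm [ 2.990e-01 -1.000e-03  1.483e+00] ang [ 0.0002  0.0002 -0.0002]
```

Request:
carry_out --claw '[9.18,6,5,5,5,5,5,5,5,5,5,5]' --delta_pos '[[1.2,0,0],[1.2,0,0.5],[0,0,2],[0,0,2],[0,0,2],[0,0,1.5],[0,0,1.5],[0,0,1],[0,0,0.7],[0,0,0.4],[0,0,0.3],[0,0,0]]' --angular '[[0,0,0],[0,0,0],[0,0,0],[0,0,0],[0,0,0],[0,0,0],[0,0,0],[0,0,0],[0,0,0],[0,0,0],[0,0,0],[0,0,0]]'

```text
clock: 6.2
position: [0.588, 0.0399, 0.086]
ee_rot: [-3.054, 0.65, -0.328]
force: [-0.5, -0.5, 0.0]
width: 0.541
gripper_force: 0.0
```

Request:
carry_out --claw '[0,0,0,0,0,0,0,0]' --delta_pos '[[0,0,0],[0,0,0],[0,0,0],[0,0,0],[0,0,0],[0,0,0],[0,0,0],[0,0,0]]' --angular '[[0,0,0],[0,0,0],[0,0,0],[0,0,0],[0,0,0],[0,0,0],[0,0,0],[0,0,0]]' --force 45

```text
clock: 7.0
position: [0.5878, 0.0398, 0.0861]
ee_rot: [-3.055, 0.65, -0.328]
force: [-1.4, -0.0, 3.1]
width: 0.147
gripper_force: 45.0
```

```bash
python3 - <<'E'
from h import *
z=np.load('pl.npz');pd,h,n=z['pd'],z['hole'],z['n']
R0,p=pose();o=arm.observe();print(o['width'],o['gripper_force'],o['force'])
print('tcp in plate',pd@(p-h),np.cross(n,pd)@(p-h),n@(p-h))
E
```

```text
0.1469837429651098 44.99437987804413 [-1.44295306 -0.04105334  3.08872556]
tcp in plate 0.048354017475510054 0.0012878683249871047 0.009789166638268332
```

Request:
carry_out --claw '[0,0,0,0,0,0,0,0]' --delta_pos '[[0,0,-0.5],[0,0,-1.5],[0,0,-2.5],[0,0,-2.5],[0,0,-2.5],[0,0,-2],[0,0,-0.5],[0,0,0]]' --angular '[[0,0,0],[0,0,0],[0,0,0],[0,0,0],[0,0,0],[0,0,0],[0,0,0],[0,0,0]]'

```text
clock: 7.8
position: [0.5637, 0.045, 0.2045]
ee_rot: [-3.054, 0.65, -0.33]
force: [0.1, 1.2, -2.4]
width: 0.146
gripper_force: 45.0
```

```bash
python3 - <<'E'
from h import *
np.set_printoptions(precision=4,suppress=True)
S=arm.get_image('scene');T=arm.get_image('top')
for p in(S,T):
    for l,h in(('post_top',.062),('post',0.0)):
        for r in arm.place_of(l,p)[:2]: print(l,round(r['conf'],2),atz(p,r['centre'],h))
    for l,h in (('post',.012),('beaker',.04)):
        for r in arm.trace(l,p)[:1]: 
            print('trace',l,r['conf'],atz(p,r['centre'],h))
b=np.array([.452,-.318,0]);x=np.array([.913,-.408,0])
go(toolR(np.array([0,0,-1.]),x),b+x*.048+np.array([0,0,.2]))
E
```

```text
post_top 0.95 [ 0.4511 -0.3167  0.062 ]
post 0.66 [ 0.4532 -0.3064  0.    ]
post 0.34 [0.628  0.2766 0.    ]
trace post 0.93 [ 0.4533 -0.31    0.012 ]
trace beaker 0.8 [ 0.6579 -0.3771  0.04  ]
post_top 0.83 [ 0.4449 -0.3035  0.062 ]
post_top 0.17 [0.6379 0.3742 0.062 ]
post 0.68 [ 0.4436 -0.3261  0.    ]
trace post 0.6 [ 0.4462 -0.3057  0.012 ]
trace beaker 0.64 [ 0.6629 -0.3626  0.04  ]
rows 13 dpos cm [0.722 2.899 0.032] ang [-0.0035 -0.0156  0.0001]
```

```bash
python3 - <<'E'
from h import *
go(toolR(np.array([0,0,-1.]),np.array([.913,-.408,0])),np.array([.505,-.2,.2]))
E
```

```text
rows 9 dpos cm [0.514 2.75  0.022] ang [-0.005  -0.0226  0.0001]
```

Request:
carry_out --claw '[0,0,0,0,0,0,0,0,0,0,0]' --delta_pos '[[0.514,2.75,0.022],[0.514,2.75,0.022],[0.514,2.75,0.022],[0.514,2.75,0.022],[0.514,2.75,0.022],[0.514,2.75,0.022],[0.514,2.75,0.022],[0.514,2.75,0.022],[0.514,2.75,0.022],[0,0,0],[0,0,0]]' --angular '[[-0.005,-0.0226,0],[-0.005,-0.0226,0],[-0.005,-0.0226,0],[-0.005,-0.0226,0],[-0.005,-0.0226,0],[-0.005,-0.0226,0],[-0.005,-0.0226,0],[-0.005,-0.0226,0],[-0.005,-0.0226,0],[0,0,0],[0,0,0]]'

```text
clock: 9.4
position: [0.5052, -0.2006, 0.2002]
ee_rot: [-3.072, 0.657, -0.001]
force: [-0.6, 1.1, -2.5]
width: 0.146
gripper_force: 45.0
```

```bash
python3 - <<'E'
from h import *
np.set_printoptions(precision=4,suppress=True)
R0,p=pose();print(p,R0)
W=arm.get_image('wrist');save(W,'w2.png')
np.savez('w2.npz',T=W['T'],mtx=W['mtx'])
for l,h in(('post_top',.062),('post',0),('plate',p[2]-.010)):
    for r in arm.place_of(l,W)[:2]: print(l,r['conf'],np.array(r['centre'])*[512,384],atz(W,r['centre'],h))
E
```

```text
[ 0.5052 -0.2006  0.2002] [[ 0.9126 -0.4088  0.0006]
 [-0.4088 -0.9126  0.0001]
 [ 0.0006 -0.0003 -1.    ]]
post_top 0.73 [367.104  187.6992] [ 0.4444 -0.3117  0.062 ]
post 0.94 [348.1088 175.104 ] [ 0.447  -0.3115  0.    ]
```

View pics/w2.png

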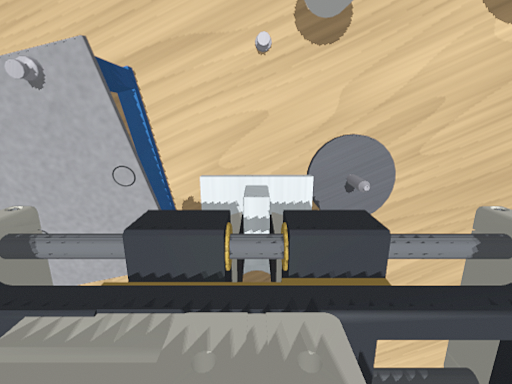

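```bash
python3 - <<'E'
from h import *
x=np.array([.9128,-.4084,0])
go(toolR(np.array([0,0,-1.]),x),np.array([.446,-.311,0])+x*.048+np.array([0,0,.12]))
E
```

```text
rows 6 dpos cm [0.655 2.112 1.341] ang [-0.0001 -0.0001  0.0005]
```

Request:
carry_out --claw '[0,0,0,0,0,0,0,0,0]' --delta_pos '[[0.655,2.11,0],[0.655,2.11,0.5],[0.655,2.11,1.5],[0.655,2.11,2],[0.655,2.11,2],[0.655,2.11,2],[0,0,0],[0,0,0],[0,0,0]]' --angular '[[0,0,0],[0,0,0],[0,0,0],[0,0,0],[0,0,0],[0,0,0],[0,0,0],[0,0,0],[0,0,0]]'

```text
clock: 10.5
position: [0.4907, -0.3303, 0.1212]
ee_rot: [-3.073, 0.651, -0.003]
force: [-0.1, 0.3, -1.6]
width: 0.149
gripper_force: 45.0
```

```bash
python3 - <<'E'
from h import *
np.set_printoptions(precision=4,suppress=True)
R0,p=pose();print(p)
hole=p-R0[:,0]*.048-R0[:,2]*0+np.array([0,0,-.004]);print('hole',hole)
S=arm.get_image('scene');save(S,'s2.png');T=arm.get_image('top')
for q in(S,T):
    for l,h in(('plate',hole[2]-.006),('post_top',.062)):
        for r in arm.place_of(l,q)[:3]: print(l,round(r['conf'],2),np.array(r['centre'])*[512,384],atz(q,r['centre'],h))
a=S['frame'][150:260,60:240,::-1];cv2.imwrite('pics/s2c.png',cv2.resize(a,None,fx=4,fy=4,interpolation=cv2.INTER_CUBIC))
E
```

```text
[ 0.4907 -0.3303  0.1212]
hole [ 0.4468 -0.3109  0.1171]
plate 0.51 [261.7856 163.6992] [0.41   0.0721 0.1111]
post_top 0.9 [138.0864 200.9088] [ 0.464  -0.3081  0.062 ]
plate 0.9 [399.616 201.984] [ 0.4425 -0.3148  0.1111]
plate 0.64 [402.8928 130.2144] [ 0.6374 -0.3343  0.1111]
plate 0.59 [254.5152 242.6112] [0.3451 0.077  0.1111]
post_top 0.96 [390.1952 202.7904] [ 0.4444 -0.3026  0.062 ]
post_top 0.48 [150.784  142.3872] [0.638  0.3679 0.062 ]
```

View pics/s2c.png

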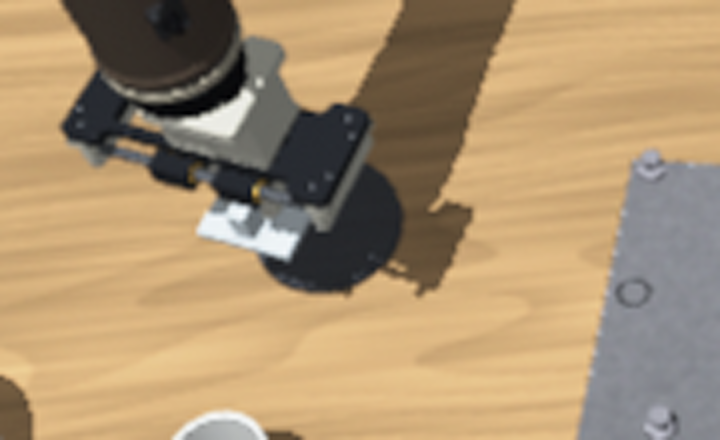

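The scene crop shows the plate level over the post's foot. I'm descending and watching the force.

Request:
carry_out --claw '[0,0,0,0,0,0,0]' --delta_pos '[[0,0,1.2],[0,0,1.2],[0,0,1.2],[0,0,1.2],[0,0,1.2],[0,0,0.5],[0,0,0]]' --angular '[[0,0,0],[0,0,0],[0,0,0],[0,0,0],[0,0,0],[0,0,0],[0,0,0]]'

```text
clock: 11.5
position: [0.4891, -0.3314, 0.0543]
ee_rot: [-3.072, 0.654, 0.002]
force: [0.1, 0.5, -2.7]
width: 0.149
gripper_force: 45.0
```

Request:
carry_out --claw '[0,0,0,0,0,0]' --delta_pos '[[0,0,1],[0,0,1],[0,0,0.7],[0,0,0.3],[0,0,0.1],[0,0,0]]' --angular '[[0,0,0],[0,0,0],[0,0,0],[0,0,0],[0,0,0],[0,0,0]]'

```text
clock: 12.1
position: [0.4897, -0.3317, 0.0244]
ee_rot: [3.073, -0.654, 0.001]
force: [-0.2, 1.0, -2.0]
width: 0.151
gripper_force: 45.0
```

Request:
carry_out --claw '[0,0,0]' --delta_pos '[[0,0,0.1],[0,0,0.1],[0,0,0]]' --angular '[[0,0,0],[0,0,0],[0,0,0]]'

```text
clock: 12.4
position: [0.4897, -0.3318, 0.0226]
ee_rot: [3.073, -0.654, 0.002]
force: [0.2, -0.8, -1.8]
width: 0.149
gripper_force: 45.0
```

Within about 1 mm of the foot, so I release and retreat straight up.

Request:
carry_out --claw '[2.5,5,5,5,5,5,5,5,5,5,5]' --delta_pos '[[0,0,0],[0,0,0],[0,0,0],[0,0,0],[0,0,-1],[0,0,-2],[0,0,-3],[0,0,-3],[0,0,-3],[0,0,-4],[0,0,-2]]' --angular '[[0,0,0],[0,0,0],[0,0,0],[0,0,0],[0,0,0],[0,0,0],[0,0,0],[0,0,0],[0,0,0],[0,0,0],[0,0,0]]'

```text
clock: 13.5
position: [0.4906, -0.3321, 0.2067]
ee_rot: [3.071, -0.654, 0.008]
force: [-0.5, -0.4, 0.0]
width: 0.543
gripper_force: 0.0
```

```bash
python3 - <<'E'
from h import *
np.set_printoptions(precision=4,suppress=True)
R0,p=pose();print(p,arm.observe()['force'])
W=arm.get_image('wrist');T=arm.get_image('top');S=arm.get_image('scene')
cs=[W['frame'][100:240,150:400],T['frame'][150:290,330:480],S['frame'][150:260,60:240]]
im=np.hstack([cv2.resize(c,(266,int(c.shape[0]*266/c.shape[1])))[:140] if 0 else cv2.resize(c,(266,220),interpolation=cv2.INTER_CUBIC) for c in cs])
cv2.imwrite('pics/hung.png',im[:,:,::-1])
for n,q in(('W',W),('T',T),('S',S)):
    for r in arm.place_of('plate',q)[:3]: print(n,round(r['conf'],2),atz(q,r['centre'],.018))
    for l,h in(('holder',0),('probe',.01),('probe_end',.01)):
      if n!='W':
        for r in arm.place_of(l,q)[:2]: print(n,l,round(r['conf'],2),atz(q,r['centre'],h))
E
```

```text
[ 0.4906 -0.3321  0.2067] [-0.5317 -0.4488  0.0297]
W 0.66 [ 0.4449 -0.3108  0.018 ]
T 0.9 [0.3231 0.1871 0.018 ]
T 0.54 [0.3365 0.0787 0.018 ]
T holder 0.58 [ 0.6629 -0.3635  0.    ]
T holder 0.56 [0.4933 0.2866 0.    ]
T probe 0.63 [0.4935 0.2859 0.01  ]
T probe 0.62 [0.4086 0.2898 0.01  ]
S 0.82 [0.3195 0.1842 0.018 ]
S 0.79 [0.3538 0.0818 0.018 ]
S holder 0.71 [0.5039 0.2793 0.    ]
S probe 0.64 [0.5069 0.2818 0.01  ]
S probe 0.46 [0.4311 0.281  0.01  ]
S probe_end 0.33 [0.4579 0.4787 0.01  ]
```

View pics/hung.png

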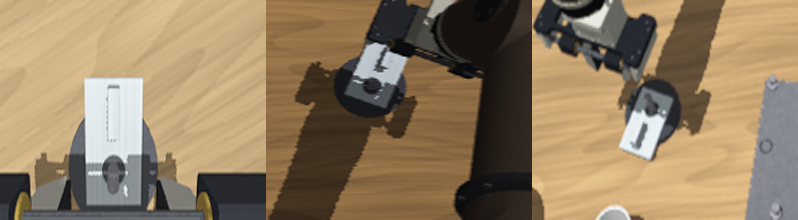

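The plate hangs flat on the foot with the pin through its hole (wrist crop, centred on the pin). Next I look at the bare cross.

```bash
python3 - <<'E'
from h import *
z=np.load('pl.npz');pd,m,n=z['pd'],z['mark'],z['n']
go(toolR(-n,pd),m+n*.12-pd*.01)
E
```

```text
rows 14 dpos cm [-1.031 -2.66   0.105] ang [ 0.0032  0.0147 -0.    ]
```

Request:
carry_out --claw '[5,5,5,5,5,5,5,5,5,5,5,5,5,5,5,5]' --delta_pos '[[-1.03,-2.66,0.105],[-1.03,-2.66,0.105],[-1.03,-2.66,0.105],[-1.03,-2.66,0.105],[-1.03,-2.66,0.105],[-1.03,-2.66,0.105],[-1.03,-2.66,0.105],[-1.03,-2.66,0.105],[-1.03,-2.66,0.105],[-1.03,-2.66,0.105],[-1.03,-2.66,0.105],[-1.03,-2.66,0.105],[-1.03,-2.66,0.105],[-1.03,-2.66,0.105],[0,0,0],[0,0,0]]' --angular '[[0.0032,0.0147,0],[0.0032,0.0147,0],[0.0032,0.0147,0],[0.0032,0.0147,0],[0.0032,0.0147,0],[0.0032,0.0147,0],[0.0032,0.0147,0],[0.0032,0.0147,0],[0.0032,0.0147,0],[0.0032,0.0147,0],[0.0032,0.0147,0],[0.0032,0.0147,0],[0.0032,0.0147,0],[0.0032,0.0147,0],[0,0,0],[0,0,0]]'

```text
clock: 15.7
position: [0.5111, 0.0673, 0.1816]
ee_rot: [-3.055, 0.647, -0.33]
force: [-0.9, 0.1, -0.1]
width: 0.549
gripper_force: 0.0
```

```bash
python3 - <<'E'
from h import *
np.set_printoptions(precision=4,suppress=True)
z=np.load('pl.npz');n=z['n'];m0=z['mark'];q=np.load('panel2.npy');c=np.array([*q[:2],.077])
R0,p=pose();print(p,R0[:,2],-n)
W=arm.get_image('wrist');save(W,'w3.png')
def onp(u):
    o,d=ray(W,np.array(u)/[512,384]);return o+d*(n@(c-o))/(n@d)
r=arm.place_of('mark',W)
for r in r[:3]:print(r['conf'],np.array(r['centre'])*[512,384],onp(np.array(r['centre'])*[512,384]))
print('pred px',px(W,m0),'rings',[px(W,Rp(q[2])@[0,s*.115,0]+c) for s in(-1,1)])
u,v=px(W,m0).astype(int)
cv2.imwrite('pics/w3c.png',cv2.resize(W['frame'][v-30:v+30,u-40:u+40,::-1],None,fx=8,fy=8,interpolation=cv2.INTER_CUBIC));print('crop origin',u-40,v-30)
np.savez('w3.npz',T=W['T'],mtx=W['mtx'])
pr=np.array([.497,.284,0]);go(toolR(np.array([0,0,-1.]),np.array([1.,0,0])),pr+[-.06,0,.30])
E
```

```text
[0.5111 0.0673 0.1816] [ 0.2049 -0.0425 -0.9779] [ 0.2043 -0.0414 -0.978 ]
pred px [256.7883 173.6845] rings [array([369.8858,  96.3125]), array([147.3432, 146.8915])]
crop origin 216 143
rows 9 dpos cm [-1.213 -2.198 -1.43 ] ang [-0.     -0.0236 -0.0466]
```

View pics/w3c.png

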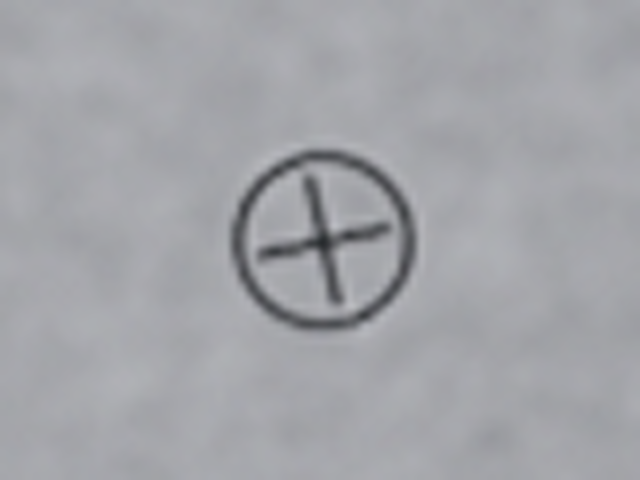

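The bare cross shows at wrist px (256.4,173.0), 0.7 px from the prediction, so the mark position is confirmed. On to viewing the probe.

Request:
carry_out --claw '[5,5,5,5,5,5,5,5,5,5,5]' --delta_pos '[[-1.21,-2.2,-1.43],[-1.21,-2.2,-1.43],[-1.21,-2.2,-1.43],[-1.21,-2.2,-1.43],[-1.21,-2.2,-1.43],[-1.21,-2.2,-1.43],[-1.21,-2.2,-1.43],[-1.21,-2.2,-1.43],[-1.21,-2.2,-1.43],[0,0,0],[0,0,0]]' --angular '[[0,-0.0236,-0.0466],[0,-0.0236,-0.0466],[0,-0.0236,-0.0466],[0,-0.0236,-0.0466],[0,-0.0236,-0.0466],[0,-0.0236,-0.0466],[0,-0.0236,-0.0466],[0,-0.0236,-0.0466],[0,-0.0236,-0.0466],[0,0,0],[0,0,0]]'

```text
clock: 16.9
position: [0.4377, 0.2841, 0.3002]
ee_rot: [-3.141, 0.0, -0.001]
force: [0.3, -0.3, -0.8]
width: 0.546
gripper_force: 0.0
```

```bash
python3 - <<'E'
from h import *
np.set_printoptions(precision=4,suppress=True)
R0,p=pose();print(p,R0)
W=arm.get_image('wrist');save(W,'w4.png')
np.savez('w4.npz',T=W['T'],mtx=W['mtx'])
for l,h in(('holder',0),('probe',.01)):
    for r in arm.place_of(l,W)[:2]: print(l,r['conf'],np.array(r['centre'])*[512,384],atz(W,r['centre'],h))
u,v=px(W,[.497,.284,.13]).astype(int);v=max(v,50);print(u-66,v-50)
cv2.imwrite('pics/w4c.png',cv2.resize(W['frame'][v-50:v+50,u-66:u+66,::-1],None,fx=6,fy=6,interpolation=cv2.INTER_CUBIC))
E
```

```text
[0.4377 0.2841 0.3002] [[ 1.     -0.      0.0009]
 [-0.     -1.      0.0005]
 [ 0.0009 -0.0005 -1.    ]]
holder 0.91 [259.2768 123.6096] [0.4974 0.2801 0.    ]
probe 0.94 [253.2864 175.7184] [0.4112 0.2902 0.01  ]
probe 0.72 [257.3824 126.912 ] [0.4923 0.2833 0.01  ]
191 75
```

View pics/w4c.png

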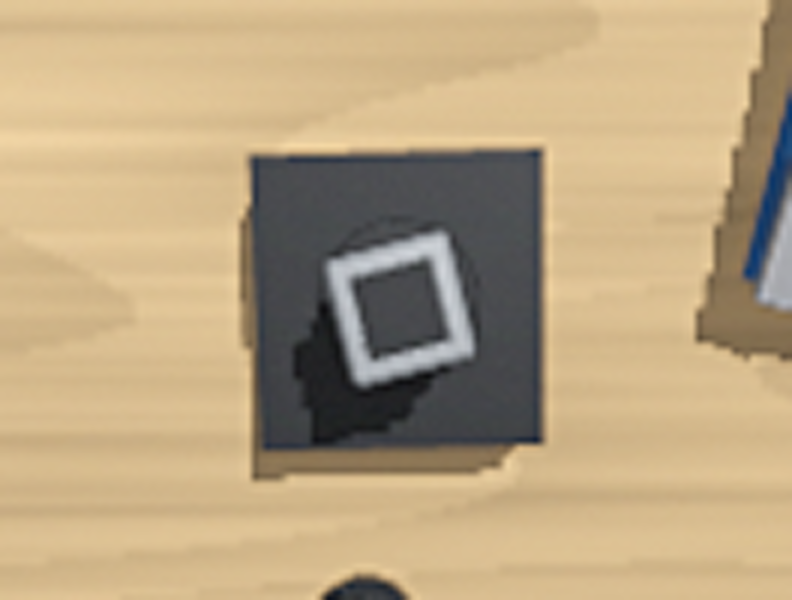

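Barrel top square centred at wrist px (257.9,126.4), edges turned about 14.4° (up to the right); the small look-alike is at the bottom edge.

```bash
python3 - <<'E'
from h import *
np.set_printoptions(precision=4,suppress=True)
z=np.load('w4.npz');W={'T':z['T'],'mtx':z['mtx'],'frame':np.zeros((384,512,3))}
s=lambda u:(np.array(u)/6+[191,75])/[512,384]
c=[atz(W,s(u),.15) for u in((328,262),(445,232),(473,354),(360,386))];m=np.mean(c,0)
print(m,[np.linalg.norm(c[i]-c[i-1]) for i in range(4)])
h=[atz(W,s(u),.06) for u in((250,157),(543,150),(543,441),(262,449))];print('holder',np.mean(h,0),[np.linalg.norm(h[i]-h[i-1]) for i in range(4)])
R0,p=pose();Rg=R0@R.from_rotvec([0,0,-.251]).as_matrix()
go(Rg,np.array([m[0],m[1],.19]))
E
```

```text
[0.4956 0.2832 0.15  ] [np.float64(0.02342588212233588), np.float64(0.022333044943450613), np.float64(0.02277878061423354), np.float64(0.02210854387768402)]
holder [0.4955 0.2832 0.06  ] [np.float64(0.06860515528843279), np.float64(0.06915766388014224), np.float64(0.0682158541857285), np.float64(0.0692618781864048)]
rows 5 dpos cm [1.158 0.113 2.193] ang [-0.      0.     -0.0502]
```

Request:
carry_out --claw '[5,5,5,5,5,5,5]' --delta_pos '[[1.16,0.11,2.19],[1.16,0.11,2.19],[1.16,0.11,2.19],[1.16,0.11,2.19],[1.16,0.11,2.19],[0,0,0],[0,0,0]]' --angular '[[0,0,-0.0502],[0,0,-0.0502],[0,0,-0.0502],[0,0,-0.0502],[0,0,-0.0502],[0,0,0],[0,0,0]]'

```text
clock: 17.75
position: [0.4949, 0.2847, 0.1907]
ee_rot: [-3.117, -0.392, 0.001]
force: [0.2, 0.2, 0.6]
width: 0.544
gripper_force: 0.0
```

Request:
carry_out --claw '[5,5,5,5,5,5,5]' --delta_pos '[[0,0,1],[0,0,2],[0,0,2],[0,0,2],[0,0,1.5],[0,0,0.5],[0,0,0]]' --angular '[[0,0,0],[0,0,0],[0,0,0],[0,0,0],[0,0,0],[0,0,0],[0,0,0]]'

```text
clock: 18.45
position: [0.495, 0.2855, 0.1007]
ee_rot: [-3.116, -0.396, -0.0]
force: [0.1, 0.4, 0.2]
width: 0.546
gripper_force: 0.0
```

Request:
carry_out --claw '[5,5,0,0,0,0,0,0,0]' --delta_pos '[[0,0.22,0.1],[0,0,0],[0,0,0],[0,0,0],[0,0,0],[0,0,0],[0,0,0],[0,0,0],[0,0,0]]' --angular '[[0,0,0],[0,0,0],[0,0,0],[0,0,0],[0,0,0],[0,0,0],[0,0,0],[0,0,0],[0,0,0]]' --force 50

```text
clock: 19.35
position: [0.4958, 0.2833, 0.0999]
ee_rot: [-3.116, -0.396, -0.001]
force: [-0.7, -0.8, 1.3]
width: 0.259
gripper_force: 50.0
```

Request:
carry_out --claw '[0,0,0,0,0,0,0,0,0,0]' --delta_pos '[[0,0,-0.5],[0,0,-1.5],[0,0,-2],[0,0,-2],[0,0,-2],[0,0,-2],[0,0,-2],[0,0,-2],[0,0,-1],[0,0,0]]' --angular '[[0,0,0],[0,0,0],[0,0,0],[0,0,0],[0,0,0],[0,0,0],[0,0,0],[0,0,0],[0,0,0],[0,0,0]]'

```text
clock: 20.35
position: [0.4962, 0.2839, 0.2517]
ee_rot: [-3.115, -0.396, -0.005]
force: [0.1, -0.1, -1.7]
width: 0.261
gripper_force: 50.0
```

```bash
python3 - <<'E'
from h import *
np.set_printoptions(precision=4,suppress=True)
z=np.load('pl.npz');n=z['n'];m=z['mark']+z['pd']*.0003
R0,p=pose();print(p)
W=arm.get_image('wrist');save(W,'w5.png')
print('tip pred px',px(W,p+R0[:,2]*.09),[(r['conf'],np.array(r['centre'])*[512,384]) for r in arm.place_of('probe_end',W)[:3]])
T=arm.get_image('top');S=arm.get_image('scene')
rs=[]
for q in(T,S):
    print('tip pred',px(q,p+R0[:,2]*.09),'top pred',px(q,p-R0[:,2]*.05))
    for r in arm.place_of('probe_end',q)[:3]: print(r['conf'],np.array(r['centre'])*[512,384])
cx=R0[:,0]
Rg=toolR(-n,cx); go(Rg,m+n*(.09+.05))
E
```

```text
[0.4962 0.2839 0.2517]
tip pred px [257.611  190.1572] []
tip pred [172.9486 186.8375] top pred [159.9426 180.3578]
tip pred [340.2549 170.7002] top pred [349.5694 139.8538]
rows 8 dpos cm [-0.494  2.693  0.644] ang [-0.0116  0.0237 -0.001 ]
```

View pics/w5.png

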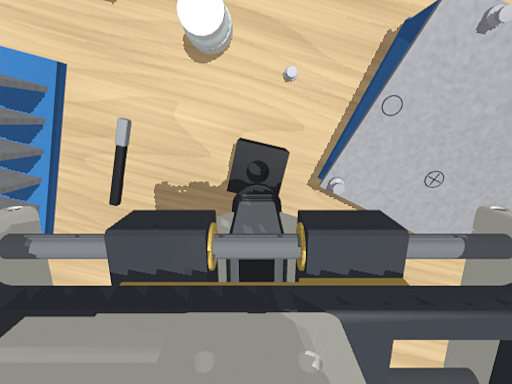

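The probe is held clear of the holder (collar at ~(257,195), hiding the tip), the cross visible at (434,179). Moving over the mark, tip 50 mm off the face.

Request:
carry_out --claw '[0,0,0,0,0,0,0,0,0,0]' --delta_pos '[[-0.494,2.69,0.644],[-0.494,2.69,0.644],[-0.494,2.69,0.644],[-0.494,2.69,0.644],[-0.494,2.69,0.644],[-0.494,2.69,0.644],[-0.494,2.69,0.644],[-0.494,2.69,0.644],[0,0,0],[0,0,0]]' --angular '[[-0.0116,0.0237,-0.001],[-0.0116,0.0237,-0.001],[-0.0116,0.0237,-0.001],[-0.0116,0.0237,-0.001],[-0.0116,0.0237,-0.001],[-0.0116,0.0237,-0.001],[-0.0116,0.0237,-0.001],[-0.0116,0.0237,-0.001],[0,0,0],[0,0,0]]'

```text
clock: 21.65
position: [0.5159, 0.0637, 0.2036]
ee_rot: [3.033, 0.395, 0.306]
force: [-0.3, -0.1, -0.8]
width: 0.259
gripper_force: 50.0
```

```bash
cat > chk.py <<'E'
from h import *
import sys
np.set_printoptions(precision=4,suppress=True)
z=np.load('pl.npz');n=z['n'];m=z['mark']+z['pd']*.0003
R0,p=pose();t=p+R0[:,2]*.09;o=arm.observe()
print('tip-mark in tool mm',1e3*R0.T@(t-m),'height',1e3*n@(t-m),'tilt err',R0.T@(-n),'F n',o['force']@n,o['force'])
go(toolR(-n,R0[:,0]),m+n*(.09+float(sys.argv[1])))
E
python3 chk.py .02; python3 - <<'E'
from h import *
z=np.load('pl.npz');n=z['n'];m=z['mark'];R0,p=pose();t=p+R0[:,2]*.09
ims=[]
for k in('scene','top'):
    q=arm.get_image(k);print(k,'tip',px(q,t),'mark',px(q,m))
    print([(r['conf'],np.array(r['centre'])*[512,384]) for l in('probe_end','mark') for r in arm.place_of(l,q)[:2]])
    u,v=px(q,m).astype(int);ims.append(cv2.resize(q['frame'][v-30:v+30,u-40:u+40],(400,300),interpolation=cv2.INTER_CUBIC));print(u-40,v-30)
cv2.imwrite('pics/tip.png',np.hstack(ims)[:,:,::-1])
E
```

```text
tip-mark in tool mm [  0.121   -0.1025 -50.3742] height 50.3742646945372 tilt err [-0.0007  0.0003  1.    ] F n -0.709997909824505 [-0.3291 -0.1381 -0.7888]
rows 2 dpos cm [-0.002  0.003  1.519] ang [-0.0002 -0.0004  0.    ]
scene tip [263.2459421  198.94378579] mark [262.8189926  210.29562555]
[(0.47, array([262.2976, 212.8128]))]
222 180
top tip [258.80583851 172.2333636 ] mark [259.91048473 171.18827913]
[]
219 141
```

View pics/tip.png

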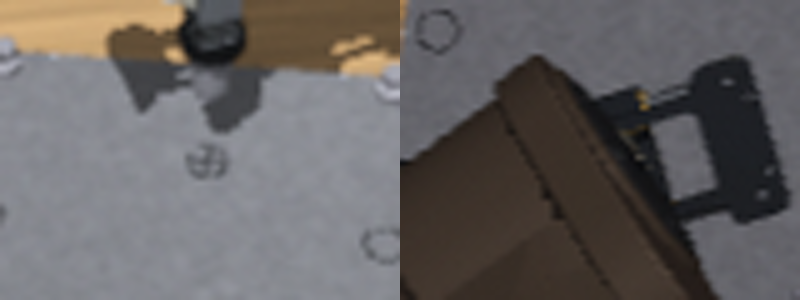

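Request:
carry_out --claw '[0,0,0,0,0]' --delta_pos '[[0,0,1.5],[0,0,1.5],[0,0,1],[0,0,0],[0,0,0]]' --angular '[[0,0,0],[0,0,0],[0,0,0],[0,0,0],[0,0,0]]'

```text
clock: 22.45
position: [0.5244, 0.0628, 0.1646]
ee_rot: [3.033, 0.398, 0.307]
force: [-0.0, 0.2, -1.8]
width: 0.26
gripper_force: 50.0
```

```bash
cat > favg.py <<'E'
from h import *
n=np.load('pl.npz')['n'];f=[]
for i in range(14):
    q=arm.get_image('scene');f.append(arm.observe()['force'])
f=np.array(f);print('F',f.mean(0),'Fn',(f@n).mean(),'se',(f@n).std()/14**.5)
E
python3 favg.py; python3 chk.py 0.0; python3 - <<'E'
from h import *
z=np.load('pl.npz');n=z['n'];m=z['mark'];R0,p=pose();t=p+R0[:,2]*.09
q=arm.get_image('scene');print('tip',px(q,t),'mark',px(q,m))
u,v=px(q,m).astype(int);print(u-32,v-32)
cv2.imwrite('pics/tip2.png',cv2.resize(q['frame'][v-32:v+16,u-32:u+32,::-1],None,fx=10,fy=10,interpolation=cv2.INTER_CUBIC))
E
```

```text
F [ 0.17507131  0.10177555 -1.51977025] Fn -1.5179309346567786 se 0.13771435425496142
tip-mark in tool mm [  0.8461  -0.3682 -10.7375] height 10.739155158962062 tilt err [-0.0019  0.0002  1.    ] F n -1.9532712230346698 [-0.1784  0.3485 -2.0492]
rows 1 dpos cm [-0.068  0.035  1.074] ang [-0.0002 -0.0019  0.    ]
tip [263.10176249 208.15680527] mark [262.8189926  210.29562555]
230 178
```

View pics/tip2.png

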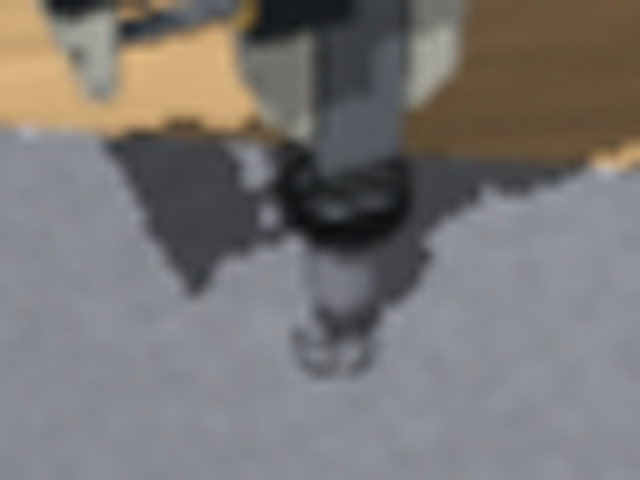

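The cross's ring shows just under the tip and the probe's axis points at its centre (~(336,340) in the crop). Pressing gently in stages.

Request:
carry_out --claw '[0,0,0,0,0,0,0,0]' --delta_pos '[[-0.07,0.03,0.3],[0,0,0.3],[0,0,0.2],[0,0,0.2],[0,0,0.2],[0,0,0.2],[0,0,0],[0,0,0]]' --angular '[[0,-0.002,0],[0,0,0],[0,0,0],[0,0,0],[0,0,0],[0,0,0],[0,0,0],[0,0,0]]'

```text
clock: 24.0
position: [0.5268, 0.0616, 0.1511]
ee_rot: [3.033, 0.397, 0.305]
force: [-1.3, 0.0, 0.8]
width: 0.255
gripper_force: 50.0
```

```bash
python3 favg.py; python3 chk.py -.006
```

```text
F [-1.05214275  0.10089385  0.44786645] Fn 0.6571598276974481 se 0.1137036658667283
tip-mark in tool mm [-0.0235 -0.1053  3.288 ] height -3.2879621516080437 tilt err [0.0001 0.0003 1.    ] F n 0.7535288887912098 [-0.7165  0.3602  0.6055]
rows 1 dpos cm [0.001 0.008 0.271] ang [-0.0003  0.0001 -0.    ]
```

Request:
carry_out --claw '[0,0,0,0,0]' --delta_pos '[[0,0,0.1],[0,0,0.1],[0,0,0.1],[0,0,0],[0,0,0]]' --angular '[[0,0,0],[0,0,0],[0,0,0],[0,0,0],[0,0,0]]'

```text
clock: 25.2
position: [0.5274, 0.0614, 0.1481]
ee_rot: [3.033, 0.397, 0.305]
force: [-1.9, -0.1, 2.1]
width: 0.26
gripper_force: 50.0
```

```bash
python3 favg.py; python3 favg.py; python3 chk.py -.006
```

```text
F [-1.49114809  0.10966436  1.81707269] Fn 2.086337405429526 se 0.11804181235216028
F [-1.50286086  0.00314303  1.71569978] Fn 1.9851696395498077 se 0.10391229657759682
tip-mark in tool mm [-0.0288 -0.1622  6.2882] height -6.2881322122095495 tilt err [0.0001 0.0003 1.    ] F n 1.696171597731737 [-1.2155  0.4191  1.4626]
rows 1 dpos cm [ 0.002  0.014 -0.029] ang [-0.0003  0.0001 -0.    ]
```

Request:
carry_out --claw '[0,0,0,0]' --delta_pos '[[0,0.01,0.04],[0,0,0],[0,0,0],[0,0,0]]' --angular '[[0,0,0],[0,0,0],[0,0,0],[0,0,0]]'

```text
clock: 27.0
position: [0.5275, 0.0614, 0.1477]
ee_rot: [3.033, 0.397, 0.305]
force: [-1.3, 0.9, 2.1]
width: 0.259
gripper_force: 50.0
```

```bash
python3 favg.py; python3 chk.py -.006; python3 -c "
from cell import arm
print(arm.sign_off())"
```

```text
F [-1.66587171  0.81792713  1.99283887] Fn 2.323292174446365 se 0.13307449285734352
tip-mark in tool mm [-0.0369 -0.076   6.6784] height -6.678368905500752 tilt err [0.0001 0.0003 1.    ] F n 2.2992633457480975 [-1.7971  1.84    1.8975]
rows 1 dpos cm [ 0.003  0.005 -0.068] ang [-0.0003  0.0001 -0.    ]
the job is handed in; nothing more can be done
None
```

The job is handed in: the plate hangs flat on the post, and the probe is held square to the panel on the cross, tip pushed in about halfway (5.7 mm by force, 6.7 mm by position; the tip's placing comes from measured positions and a side view, as the wrist camera could not see it).

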